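# Prime the conveyor's chain lubricator

### The job

Oil the conveyor's chain before the run: with the fingertips, pump the hand lubricator's plunger with full, steady strokes, letting it spring back up each time, until the indicator pin on the distributor block has popped fully out. Then leave the plunger up. Do not slam the plunger, do not touch the pin or press the conveyor's stop button, and leave the bottles, tools and kitchen things where they are.

Things in the scene. Friction and masses are not known exactly. Their poses are not given: they have to be found in the camera images.
- pump: hand oil pump on the steel service deck (deck top 30 mm above the table). Origin: centre of its underside; z up. Base 70 mm (x) by 128 mm (y), aluminium block to 50 mm. At y = -33 mm the plunger: barrel 37 mm across up to 106 mm, black palm button above. At y = +28 mm a white oil tank 58 mm across, 126 mm high. Pump, distributor and switch box stand in any order along the deck
- plunger_top (a point): centre of the top of the black palm button of the pump's plunger; the button is round, 44 mm across, 22 mm thick with a nearly flat top, 152 mm above the pump's origin when up (182 mm above the table); the point moves with the plunger
- plunger (a joint): how far the plunger is pressed, m: 0 up, 0.024 full stroke, where it meets a rubber buffer (3 N more per mm). Spring return; takes about 6 N at the top, 14 N at 0.024, more when fast. Each full stroke adds pressure; strokes under 15 mm add much less, those under 7 mm may add nothing. Three to eight full strokes are needed. Strokes after the pin is out do no harm
- pin (a joint): how far the indicator pin stands out of its housing beyond its rest position, m: about 0.001 at first, 0.020 fully out. It stays in while the pressure builds (at most it shows 4 mm just before), pops out at once during the last stroke needed, and stays out when the plunger returns
- pin_tip (a point): top of the indicator pin, a brass pin 12 mm thick that rises straight up out of a round aluminium housing (26 mm across, 32 mm at its foot, top 100 mm above the deck) on the steel distributor block (44 x 84 mm, 42 mm high, with six small copper pipes); tip 2 mm above the housing when in, 22 mm when fully out
- stop_button (a joint): travel of the conveyor's stop button, m: 0 up, 0.006 pressed. To be left alone
- stop_button_top (a point): centre of the top of the stop button, a round black button 30 mm across on the conveyor's grey switch box (70 x 94 mm, 55 mm high), lower and smaller than the palm button
- oil_bottle: bystander: white oil bottle 42 mm across, 110 mm high, standing on the deck's front strip; origin at the centre of its underside
- wrench: bystander: 130 mm wrench lying on the deck's front strip; origin at its underside
- grease_tub: bystander: jar 52 mm across, 45 mm high, standing on the deck's front strip; origin at the centre of its underside
- bowl: bystander: steel bowl 130 mm across, 60 mm high, on the table; origin at the centre of its underside
- mould: bystander: clear chocolate mould 135 x 275 x 24 mm lying on the table; origin at the centre of its underside
- squeeze_bottle: bystander: clear bottle 54 mm across, 160 mm high, on the table; origin at the centre of its underside

How it is judged:
On the way, in this order (a step that is already met when the one before it is completed fails the run):
1. the plunger is pressed down through a full stroke (at least 17 mm) with the pin not yet out (value of joint plunger above 0.017 m and value of joint pin below 0.018 m).
2. the plunger is let back up (within 5 mm of the top) (value of joint plunger below 0.005 m).
3. after further strokes the pin stands fully out (at least 18 mm of 20) (value of joint pin above 0.018 m), for 0.2 s.
At the end, for the whole second after the job is handed in: the indicator pin stands at least 18 mm (of 20) out, the plunger has sprung back to within 3 mm of its top, the stop button is not pressed (value of joint pin above 0.018 m and value of joint each of plunger, stop_button below 0.003 m); the robot touches nothing.
It fails at once if the indicator pin is pushed or pulled by the robot (over 1 N) (contact force between any of the fingers, the arm and pin above 1 N).
It fails at once if the plunger is slammed (pressed with over 80 N), or pressed with the arm or the gripper's body instead of the fingers (contact force between the fingers and plunger above 80 N or contact force between the arm and plunger above 2 N).
It fails at once if the stop button is pressed (over 3 mm) (value of joint stop_button above 0.003 m).
It fails at once if a bystander is lifted, carried or pushed away (over 30 mm) (distance of any of oil_bottle, wrench, grease_tub, bowl, mould, squeeze_bottle from where it was at the start of the episode above 0.03 m).
It fails at once if a bottle or jar is knocked over (angle between any of oil_bottle, grease_tub, squeeze_bottle's own z axis and vertical above 0.5 rad).
It also fails if it takes over 45 s, if anything falls off the work surface, if the arm or the gripper's body presses on something with over 40 N, if the wrist force passes 120 N, or if a joint passes its speed limit or range.

### The arm

A 6-joint arm with a two-finger parallel gripper is mounted at the origin on the work surface. World frame = base frame: x ahead of the robot, y to its left, z up, the work surface at z = 0. Lengths are in m, angles in rad, forces in N, time in s.
With the tool pointing down it reaches from about 0.35 to 0.875 m from the base axis. Payload 4.2 kg.
Tool frame: the origin (TCP) lies at the very end of the fingers, on their centre line; the grasp point (between the pads) lies 19 mm behind it; z points along the fingers, x is the direction in which the jaws open and shut, and the axes are right-handed (so a half turn about z gives the same grasp; the last joint's range is limited). The gripper opens to 85 mm and grips with 20 to 120 N. Pads are 22 mm wide; open, the fingers measure 114 mm over their backs; the gripper's body (76 mm by 85 mm) begins 54 mm behind the grasp point. The pads swing forward as they close: fully open they stand 13 mm farther back than shut.
Start: joints at [1.389, 0.385, 0.008, 0, -1.194, -0.259], TCP at [0.267, 0.565, 0.231] pointing down, gripper open.
Joint ranges: [-3.14, 3.14], [-1.21, 2.06], [-1.07, 1.41], [-3.16, 2.05], [-2.99, -0.16], [-3.1, 3.1]. Speed limits (rad/s): [2.79, 2.79, 3.14, 3.14, 3.14, 3.14].

### API

Orientations are given as a unit quaternion [w, x, y, z].
In Python, from bench import arm gives the robot as it stands.
- The arm moves only by the tool send_rows, never from a script. Its argument "motion" is a list of rows, each a list of 3 entries, a list of its own where there are three numbers: the gripper's target within -1 to 1 (fully open at 1, half-way at 0, shut at -1), then the shift along the tool's x, y, z in cm, then the turn about the tool's z in rad. A call has 1 to 10 rows; each row shifts and turns the commanded pose from where the row before left it, along the tool's axes as they then stand; what a row does not reach is not made up. A row lasts 1/8 s, in which the tool goes at most 62.5 mm and 10.7 degrees, less where a joint would pass 70% of its speed; a pose out of reach is approached as far as the arm can. A call is refused whole if a number of a shift passes 6.25 or a number of a turn 0.188, either way. A call with a gripper value outside its range is refused whole. The fingers move at their own pace and stop on an object; the grip force is fixed at half the most. Time passes only in rows, so rows that do not move let the fingers close. It gives the time, the measured TCP pose, the force and the opening at its end, in the units of the state.
- arm.observe(): the state, without advancing time (a new reading comes with each control period).
- arm.snapshot(name): name is "scene" or "top" or "wrist"; returns a dict with "frame" (400x640x3 uint8, red, green, blue), "intrinsics" (3x3 intrinsics, pixels), "extrinsics" (4x4, takes a point from world to camera coordinates). Camera axes: x right, y down, z forward; pixel columns grow to the right and rows downward; lengths in m; the calibration is good to about 2 mm. The wrist camera is an equidistant fisheye: a pixel r from the principal point sees the ray r / f radians off the axis. A picture is of the moment at which its call begins. There is no depth.
- arm.finish_job(): hands the job in, once; it reports no verdict.
The state is a dict: "time_s": time; "q": joint angles; "qvel": joint speeds; "joint_torque": joint torques, N m; "tcp_pos": TCP position; "ee_rot": TCP orientation; "contact_force": force on the tool from outside, world axes, zero at the start; "torque": the same for the moment, N m; "grip_width": opening from 0.0 (shut) to 1.0 (fully open).
Only numpy, scipy, OpenCV 4.12 (cv2) and the standard library are available. Lean on these libraries where they do the work, as an engineer would, in place of code of your own. Each camera call takes 0.05 s, during which the arm holds its last target.

## Working session

There is one attempt and no reset: what is moved stays moved. The work goes in short steps, Python scripts to look and compute and a tool call to move; the robot and the scene stay as the last step left them, time stands still between calls to the robot, and variables do not carry over. Pictures are saved under pics/ and viewed, and the job is handed in when it is done.

Besides the shell and the picture viewer there is one more tool, called after "Emit:" by a JSON object that holds its "name" and its "arguments". send_rows: Moves the arm, as the interface text tells. Its arguments: {"type":"object","properties":{"motion":{"type":"array","items":{"type":"array"}}},"required":["motion"]}

```bash
mkdir -p pics; ls; python3 - <<'E'
from bench import arm
import cv2,json
s=arm.observe();print({k:s[k] for k in('time_s','q','tcp_pos','ee_rot','contact_force','grip_width')})
for n in('scene','top','wrist'):
    d=arm.snapshot(n);cv2.imwrite(f'pics/{n}0.png',d['frame'][:,:,::-1]);print(n,d['intrinsics'],d['extrinsics'])
E
```

```text
pics
{'time_s': 0.0, 'q': array([ 1.38859035e+00,  3.85566563e-01,  6.58384988e-03, -5.10679078e-04,
       -1.19400715e+00, -2.58640878e-01]), 'tcp_pos': array([0.26639429, 0.56471402, 0.2301974 ]), 'ee_rot': array([-9.19438283e-04, -5.35314570e-01,  8.44652030e-01, -6.43319219e-04]), 'contact_force': array([ 0.26519426, -0.63826037, -0.19844481]), 'grip_width': 0.9991676864214228}
scene [[424.92746865   0.         325.55659624]
 [  0.         424.92746865 200.17655478]
 [  0.           0.           1.        ]] [[-0.65130538  0.75860609 -0.01783552  0.31628254]
 [ 0.57347568  0.47669657 -0.66624772 -0.17265584]
 [-0.49691744 -0.44415896 -0.74551719  1.74566347]
 [ 0.          0.          0.          1.        ]]
top [[386.81099654   0.         319.75733175]
 [  0.         386.81099654 205.55878831]
 [  0.           0.           1.        ]] [[-0.02613888 -0.99965369 -0.00304251  0.02513727]
 [-0.99827372  0.02626268 -0.05253422  0.47708789]
 [ 0.05259594  0.00166408 -0.99861449  1.17519265]
 [ 0.          0.          0.          1.        ]]
wrist [[309.70691629   0.         313.1349827 ]
 [  0.         309.70691629 202.77056484]
 [  0.           0.           1.        ]] [[-0.4269475  -0.90427463  0.00179717  0.62297042]
 [-0.8617016   0.40744795  0.3024178  -0.03830387]
 [-0.27420099  0.1275679  -0.95317378  0.37985122]
 [ 0.          0.          0.          1.        ]]
```

View pics/scene0.png

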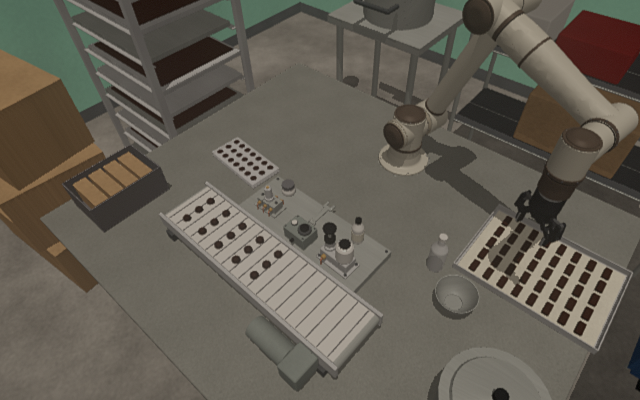

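View pics/top0.png

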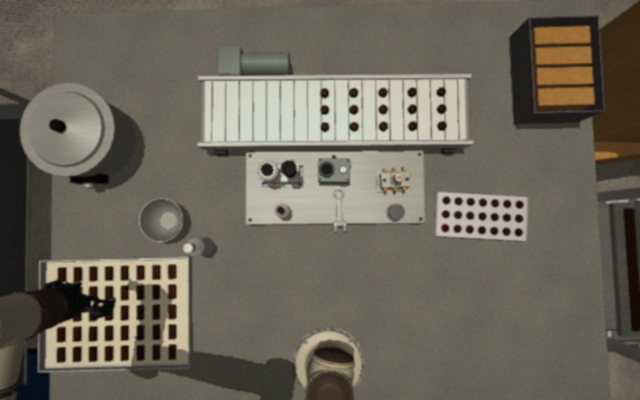

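View pics/wrist0.png

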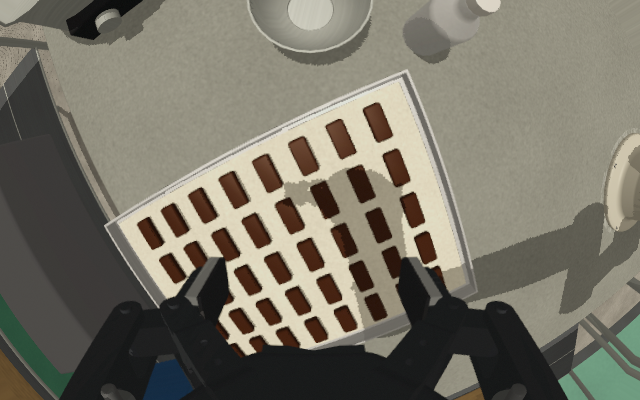

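Top view: the pump is near (280,172), with its black palm button at about (290,168) and the tank at (268,171). The switch box is at (333,171), the distributor at (397,180) and the oil bottle at (283,212). In the scene view the palm button is near (330,230). I'll zoom in next.

```bash
python3 - <<'E'
import cv2
a=cv2.imread('pics/top0.png')[140:235,235:435];cv2.imwrite('pics/top0z.png',cv2.resize(a,None,fx=4,fy=4,interpolation=cv2.INTER_CUBIC))
a=cv2.imread('pics/scene0.png')[165:285,240:400];cv2.imwrite('pics/scene0z.png',cv2.resize(a,None,fx=5,fy=5,interpolation=cv2.INTER_CUBIC)[:600])
E
```

```text
(no output)
```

View pics/top0z.png

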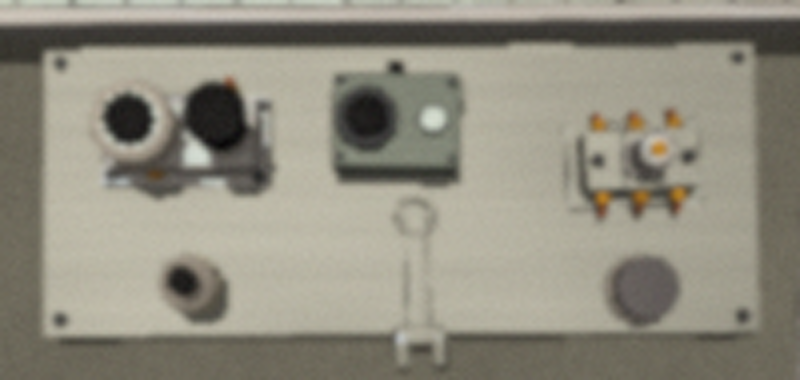

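View pics/scene0z.png

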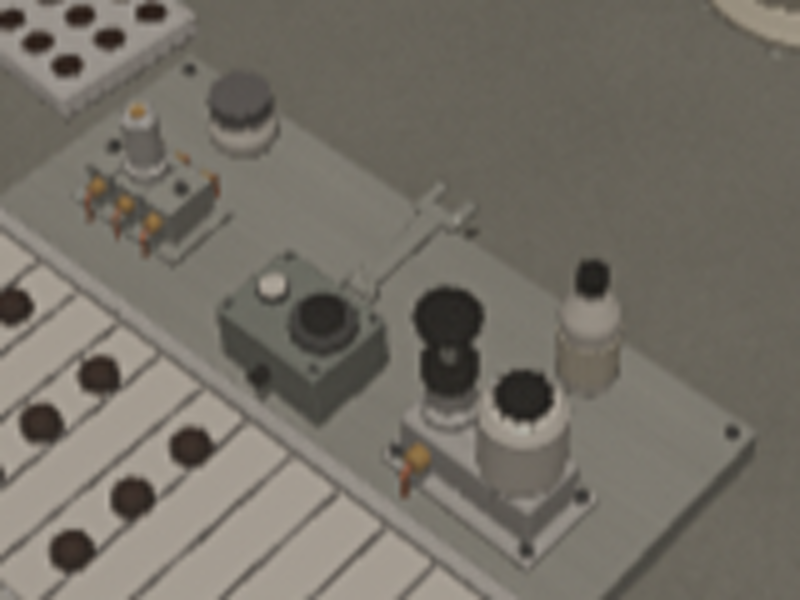

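```bash
cat > h.py <<'E'
import numpy as np,cv2
from bench import arm
def ray(d,u,v,z):
    K=d['intrinsics'];E=d['extrinsics'];R=E[:3,:3];t=E[:3,3]
    c=-R.T@t; r=R.T@np.linalg.solve(K,[u,v,1]); return c+r*(z-c[2])/r[2]
def proj(d,p):
    E=d['extrinsics'];c=E[:3,:3]@np.array(p)+E[:3,3];q=d['intrinsics']@c;return q[:2]/q[2]
E
python3 - <<'E'
from h import *
for n,win in(('top',(280,158,302,182)),('scene',(318,218,342,236))):
    d=arm.snapshot(n);g=d['frame'].max(2);x0,y0,x1,y1=win
    m=(g[y0:y1,x0:x1]<60).astype(np.uint8)
    print(n);print('\n'.join(''.join('#' if v<45 else '+' if v<60 else '.' for v in r) for r in g[y0:y1,x0:x1]))
    k,l,s,c=cv2.connectedComponentsWithStats((g[y0:y1,x0:x1]<50).astype(np.uint8));i=1+s[1:,4].argmax();u,v=c[i]+[x0,y0]
    print(s[i],u,v,ray(d,u,v,.182),ray(d,u,v,.171))
d=arm.snapshot('top')
for nm,u,v,z in(('tank',235+131/4,140+118/4,.156),('stop',235+369/4,140+115/4,.095),('pin',235+656/4,140+149/4,.132),('oil',235+181/4,140+280/4,.14)):print(nm,ray(d,u,v,z))
E
```

```text
top
......................
......................
......................
........+.............
.....+######+.........
....##########........
...###########+.......
..+############.......
..+############.......
..#############.......
..#############+......
..#############+......
.+##############......
..+#############......
...#############+.....
....############+.....
.....+##########......
......+########.......
.......+######+.......
.........+##+.........
......................
......................
......................
......................
[  2   4  15  16 175] 288.81714285714287 169.09142857142857 [0.56739987 0.09164689 0.182     ] [0.56904752 0.09252329 0.171     ]
scene
........................
........................
........................
........................
........................
........+#####+.........
.......#########........
......###########.......
.....+############......
.....+############......
.....###+#########......
.....+############......
......############......
......######+####+......
.......####++###+.......
.......+########........
........##++++##........
.......###...+###.......
[  5   5  13  13 126] 329.3015873015873 228.65079365079364 [0.57917419 0.09945368 0.182     ] [0.57271285 0.09380934 0.171     ]
tank [0.5716992 0.150909  0.156    ]
stop [ 0.57848277 -0.01179199  0.095     ]
pin [ 0.54402926 -0.20909508  0.132     ]
oil [0.46153711 0.1209393  0.14      ]
```

The palm button is at about (0.569, 0.093). I'm shutting the fingers and crossing over at the current height (0.23), which clears everything.

Emit:
{"name": "send_rows", "arguments": {"motion": [[-1,[1.0,-1.7,0],0],[-1,[2.1,-3.4,0],0],[-1,[2.1,-3.4,0],0],[-1,[2.1,-3.4,0],0],[-1,[2.1,-3.4,0],0],[-1,[2.1,-3.4,0],0],[-1,[2.1,-3.4,0],0],[-1,[2.1,-3.4,0],0],[-1,[2.1,-3.4,0],0],[-1,[2.1,-3.4,0],0]]}}

```text
time_s: 1.55
tcp_pos: [0.4743, 0.2453, 0.2316]
ee_rot: [0.0, -0.535, 0.845, 0.0]
contact_force: [-0.5, 0.5, -0.4]
grip_width: 0.004
```

Emit:
{"name": "send_rows", "arguments": {"motion": [[-1,[2.1,-3.4,0],0],[-1,[2.1,-3.4,0],0],[-1,[2.1,-3.4,0],0],[-1,[1.0,-1.7,0],0],[-1,[0,0,0],0]]}}

```text
time_s: 2.17
tcp_pos: [0.5505, 0.1293, 0.2312]
ee_rot: [-0.0, -0.534, 0.845, 0.0]
contact_force: [0.5, -0.2, -0.2]
grip_width: 0.001
```

```bash
cat > look.py <<'E'
from h import *
import sys
t=sys.argv[1]
s=arm.observe();print({k:np.round(s[k],4) for k in('time_s','tcp_pos','ee_rot','contact_force','grip_width')})
a,b=s['ee_rot'][1:3];d=np.array([float(sys.argv[2]),float(sys.argv[3])])-s['tcp_pos'][:2]
from scipy.spatial.transform import Rotation as R
w,x,y,z=s['ee_rot'];print('tool shift cm',100*R.from_quat([x,y,z,w]).inv().apply([*d,0]))
for n in ('scene','wrist','top'):
    f=arm.snapshot(n);cv2.imwrite(f'pics/{n}{t}.png',f['frame'][:,:,::-1])
a=cv2.imread(f'pics/scene{t}.png')[165:285,240:400];cv2.imwrite(f'pics/scene{t}z.png',cv2.resize(a,None,fx=5,fy=5,interpolation=cv2.INTER_CUBIC)[:600])
E
python3 look.py 1 .569 .093
```

```text
{'time_s': np.float64(2.175), 'tcp_pos': array([0.5505, 0.1293, 0.2312]), 'ee_rot': array([-2.000e-04, -5.344e-01,  8.452e-01,  1.000e-04]), 'contact_force': array([ 0.487 , -0.1957, -0.1504]), 'grip_width': np.float64(0.0012)}
tool shift cm [ 2.48802956e+00 -3.22975932e+00 -6.05112799e-04]
```

Emit:
{"name": "send_rows", "arguments": {"motion": [[-1,[1.2,-1.6,0],0],[-1,[1.2,-1.6,0],0],[-1,[0.1,0,0],0],[-1,[0,0,0],0]]}}

```text
time_s: 2.82
tcp_pos: [0.5686, 0.094, 0.2312]
ee_rot: [-0.0, -0.535, 0.845, 0.0]
contact_force: [0.1, 0.1, 0.5]
grip_width: -0.002
```

```bash
python3 look.py 2 .569 .093
```

```text
{'time_s': np.float64(2.825), 'tcp_pos': array([0.5686, 0.094 , 0.2312]), 'ee_rot': array([-1.000e-04, -5.351e-01,  8.448e-01,  1.000e-04]), 'contact_force': array([0.0798, 0.0732, 0.5206]), 'grip_width': np.float64(-0.0016)}
tool shift cm [ 7.43345890e-02 -7.61669004e-02 -1.06229701e-05]
```

View pics/wrist2.png

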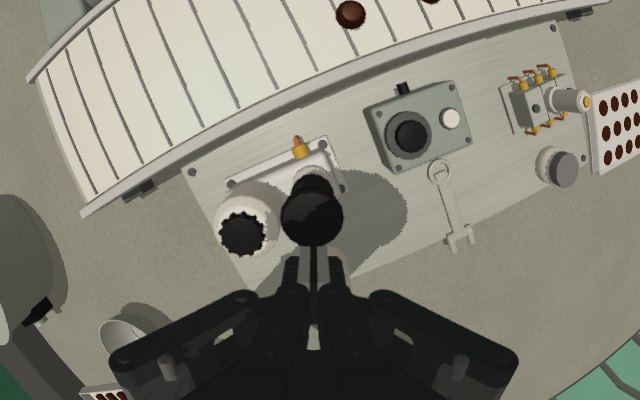

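View pics/scene2z.png

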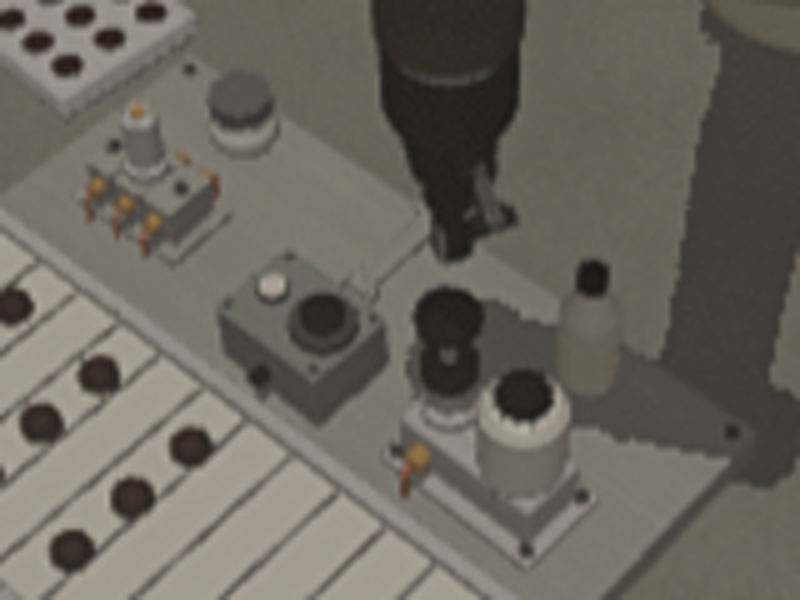

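The wrist view shows the palm button at (312,216), the tank cap at (242,235) and the stop button at (408,135), well to the right. I'll check the button against the wrist ray.

```bash
cat >> h.py <<'E'
def wray(d,u,v,z):
    K=d['intrinsics'];E=d['extrinsics'];R=E[:3,:3];t=E[:3,3];p=np.array([(u-K[0,2])/K[0,0],(v-K[1,2])/K[1,1]]);th=np.hypot(*p)
    r=R.T@np.array([*(p/th*np.sin(th)),np.cos(th)]);c=-R.T@t;return c+r*(z-c[2])/r[2]
E
python3 - <<'E'
from h import *
d=arm.snapshot('wrist')
for u,v in((312,216),(282,214),(343,216),(312,247)):print(u,v,wray(d,u,v,.182))
E
```

```text
312 216 [0.57621215 0.0905612  0.182     ]
282 214 [0.58588344 0.10785583 0.182     ]
343 216 [0.56745916 0.07206476 0.182     ]
312 247 [0.55575855 0.1002402  0.182     ]
```

The wrist ray gives about (0.575,0.091), top about (0.568,0.092) and scene about (0.575,0.096). I'm aiming at (0.572,0.092) and descending to just above the button.

Emit:
{"name": "send_rows", "arguments": {"motion": [[-1,[0,-0.4,1.5],0],[-1,[0,0,1.5],0],[-1,[0,0,1.2],0],[-1,[0,0,0.3],0],[-1,[0,0,0],0]]}}

```text
time_s: 3.65
tcp_pos: [0.5723, 0.0927, 0.1861]
ee_rot: [-0.0, -0.535, 0.845, -0.0]
contact_force: [0.5, -1.0, 0.0]
grip_width: -0.002
```

```bash
python3 look.py 3 .572 .092
```

```text
{'time_s': np.float64(3.65), 'tcp_pos': array([0.5723, 0.0927, 0.1861]), 'ee_rot': array([-2.000e-04, -5.355e-01,  8.445e-01, -1.000e-04]), 'contact_force': array([ 0.4556, -0.9805,  0.0114]), 'grip_width': np.float64(-0.0015)}
tool shift cm [ 7.75449956e-02 -5.78397372e-03  2.88552066e-05]
```

View pics/wrist3.png

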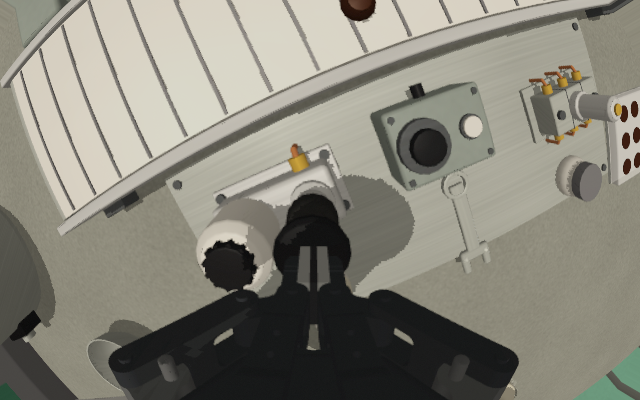

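View pics/scene3z.png

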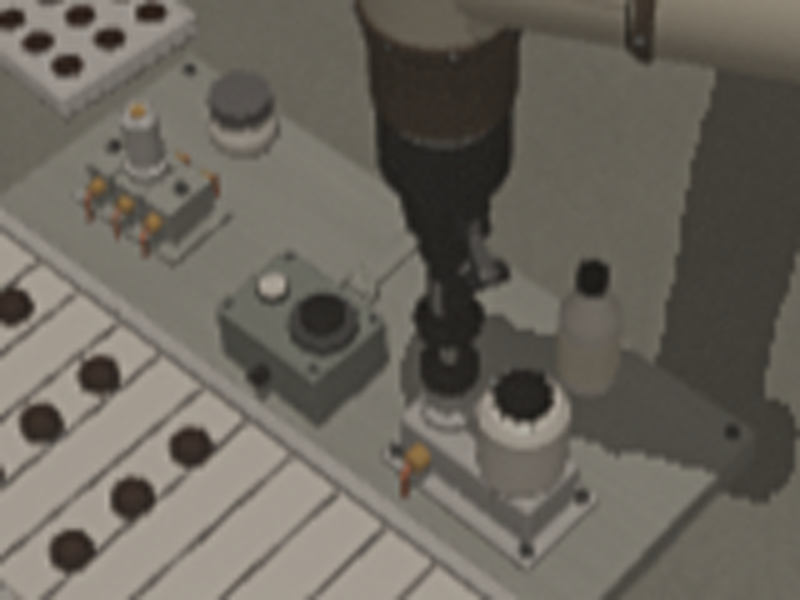

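The fingers at (315,247) sit centred over the button (275–350). This is the first stroke, at 32 mm/s.

Emit:
{"name": "send_rows", "arguments": {"motion": [[-1,[0,0,0.4],0],[-1,[0,0,0.4],0],[-1,[0,0,0.4],0],[-1,[0,0,0.4],0],[-1,[0,0,0.4],0],[-1,[0,0,0.4],0],[-1,[0,0,0.4],0],[-1,[0,0,0.1],0],[-1,[0,0,0],0]]}}

```text
time_s: 4.92
tcp_pos: [0.5727, 0.0928, 0.1602]
ee_rot: [0.001, -0.536, 0.844, -0.001]
contact_force: [-4.2, 0.6, 10.5]
grip_width: -0.001
```

```bash
python3 look.py 4 .572 .092
```

```text
{'time_s': np.float64(4.925), 'tcp_pos': array([0.5727, 0.0928, 0.1602]), 'ee_rot': array([ 1.100e-03, -5.359e-01,  8.443e-01, -6.000e-04]), 'contact_force': array([-4.1585,  0.5906, 10.4661]), 'grip_width': np.float64(-0.0006)}
tool shift cm [ 0.10587521  0.02722534 -0.00019188]
```

View pics/scene4z.png

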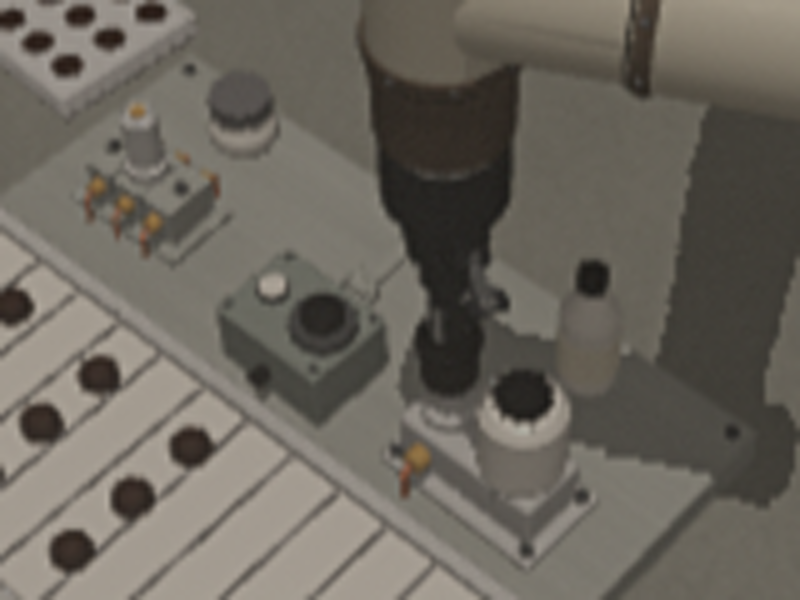

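View pics/wrist4.png

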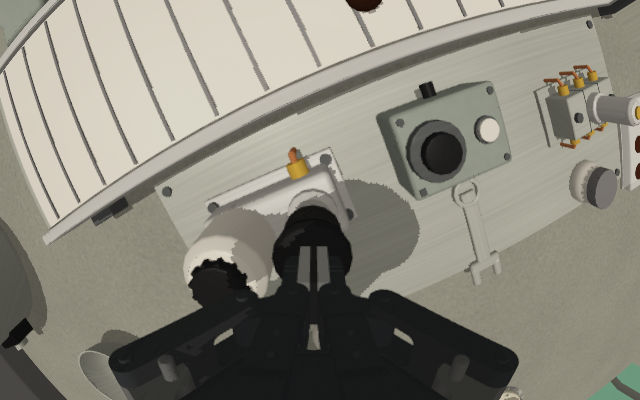

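The button is down by about 22 mm, the pin is still in at (138,110), and the force is about 10 N. I'll press slightly deeper to make it a full stroke, then let it up.

Emit:
{"name": "send_rows", "arguments": {"motion": [[-1,[0,0,0.4],0],[-1,[0,0,0],0]]}}

```text
time_s: 5.32
tcp_pos: [0.5727, 0.0928, 0.157]
ee_rot: [0.001, -0.536, 0.844, -0.001]
contact_force: [-6.3, 0.5, 15.0]
grip_width: 0.004
```

Emit:
{"name": "send_rows", "arguments": {"motion": [[-1,[0,0,-0.7],0],[-1,[0,0,-0.9],0],[-1,[0,0,-0.9],0],[-1,[0,0,-0.9],0],[-1,[0,0,-0.2],0],[-1,[0,0,0],0],[-1,[0,0,0],0]]}}

```text
time_s: 6.2
tcp_pos: [0.5719, 0.0926, 0.1886]
ee_rot: [-0.001, -0.535, 0.845, 0.0]
contact_force: [0.3, 0.2, -0.2]
grip_width: 0.003
```

```bash
python3 look.py 5 .572 .092
```

```text
{'time_s': np.float64(6.2), 'tcp_pos': array([0.5719, 0.0926, 0.1886]), 'ee_rot': array([-7.000e-04, -5.354e-01,  8.446e-01,  2.000e-04]), 'contact_force': array([ 0.3032,  0.2095, -0.1946]), 'grip_width': np.float64(0.0034)}
tool shift cm [ 4.66600849e-02 -3.59683230e-02  6.81671178e-06]
```

View pics/scene5z.png

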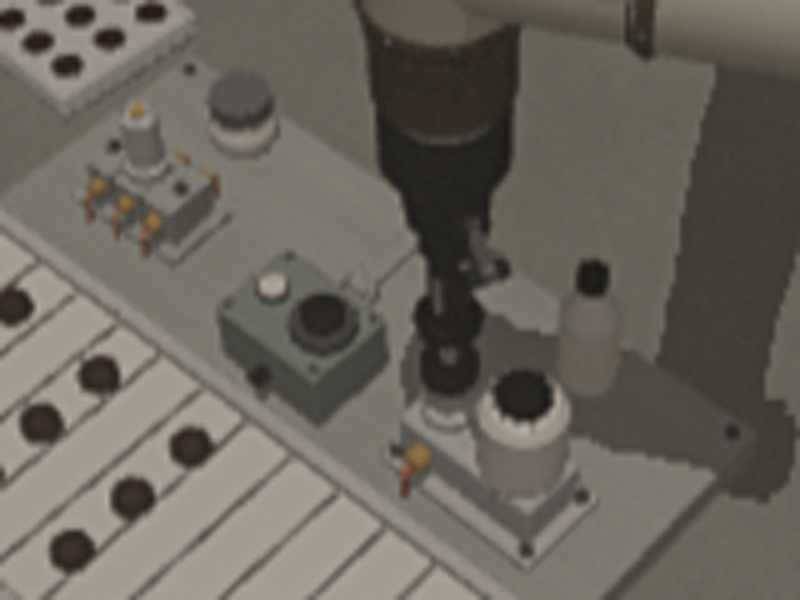

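Plunger sprang back and the pin is still in. Second stroke next.

Emit:
{"name": "send_rows", "arguments": {"motion": [[-1,[0,0,0.5],0],[-1,[0,0,0.5],0],[-1,[0,0,0.5],0],[-1,[0,0,0.5],0],[-1,[0,0,0.5],0],[-1,[0,0,0.5],0],[-1,[0,0,0.5],0],[-1,[0,0,0.1],0],[-1,[0,0,0],0],[-1,[0,0,0],0]]}}

```text
time_s: 7.6
tcp_pos: [0.5724, 0.0927, 0.1568]
ee_rot: [0.001, -0.536, 0.844, -0.001]
contact_force: [-6.8, 0.1, 16.5]
grip_width: -0.001
```

Emit:
{"name": "send_rows", "arguments": {"motion": [[-1,[0,0,-0.7],0],[-1,[0,0,-0.9],0],[-1,[0,0,-0.9],0],[-1,[0,0,-0.9],0],[-1,[0,0,-0.2],0],[-1,[0,0,0],0],[-1,[0,0,0],0]]}}

```text
time_s: 8.48
tcp_pos: [0.5719, 0.0926, 0.1886]
ee_rot: [-0.001, -0.535, 0.845, 0.0]
contact_force: [0.2, 0.4, -0.0]
grip_width: 0.0
```

```bash
python3 look.py 6 .572 .092
```

```text
{'time_s': np.float64(8.475), 'tcp_pos': array([0.5719, 0.0926, 0.1886]), 'ee_rot': array([-6.000e-04, -5.353e-01,  8.446e-01,  2.000e-04]), 'contact_force': array([ 0.1568,  0.3917, -0.0129]), 'grip_width': np.float64(0.0004)}
tool shift cm [ 4.91732171e-02 -3.22289194e-02  1.11326046e-05]
```

View pics/scene6z.png

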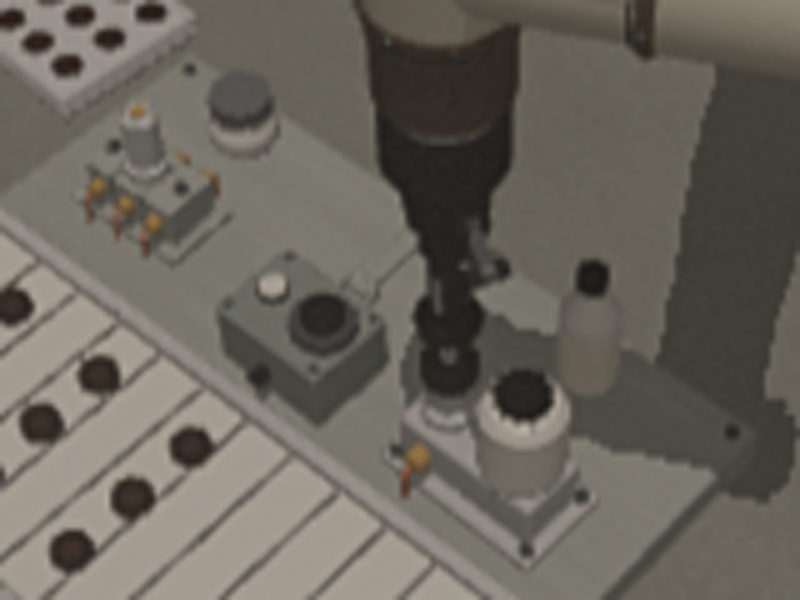

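Repeatable. The pin at (138,110) is still in, so a third stroke follows.

Emit:
{"name": "send_rows", "arguments": {"motion": [[-1,[0,0,0.5],0],[-1,[0,0,0.5],0],[-1,[0,0,0.5],0],[-1,[0,0,0.5],0],[-1,[0,0,0.5],0],[-1,[0,0,0.5],0],[-1,[0,0,0.5],0],[-1,[0,0,0.1],0],[-1,[0,0,0],0],[-1,[0,0,0],0]]}}

```text
time_s: 9.88
tcp_pos: [0.5724, 0.0928, 0.1568]
ee_rot: [0.001, -0.536, 0.844, -0.001]
contact_force: [-6.6, 0.3, 17.1]
grip_width: -0.002
```

Emit:
{"name": "send_rows", "arguments": {"motion": [[-1,[0,0,-0.7],0],[-1,[0,0,-0.9],0],[-1,[0,0,-0.9],0],[-1,[0,0,-0.9],0],[-1,[0,0,-0.2],0],[-1,[0,0,0],0],[-1,[0,0,0],0]]}}

```text
time_s: 10.75
tcp_pos: [0.5719, 0.0926, 0.1886]
ee_rot: [-0.001, -0.535, 0.845, 0.0]
contact_force: [-0.5, -0.3, 0.4]
grip_width: 0.003
```

```bash
python3 look.py 7 .572 .092
```

```text
{'time_s': np.float64(10.75), 'tcp_pos': array([0.5719, 0.0926, 0.1886]), 'ee_rot': array([-6.000e-04, -5.353e-01,  8.446e-01,  2.000e-04]), 'contact_force': array([-0.5184, -0.3154,  0.3944]), 'grip_width': np.float64(0.0029)}
tool shift cm [ 4.93256859e-02 -3.10451756e-02  1.21311686e-05]
```

View pics/scene7z.png

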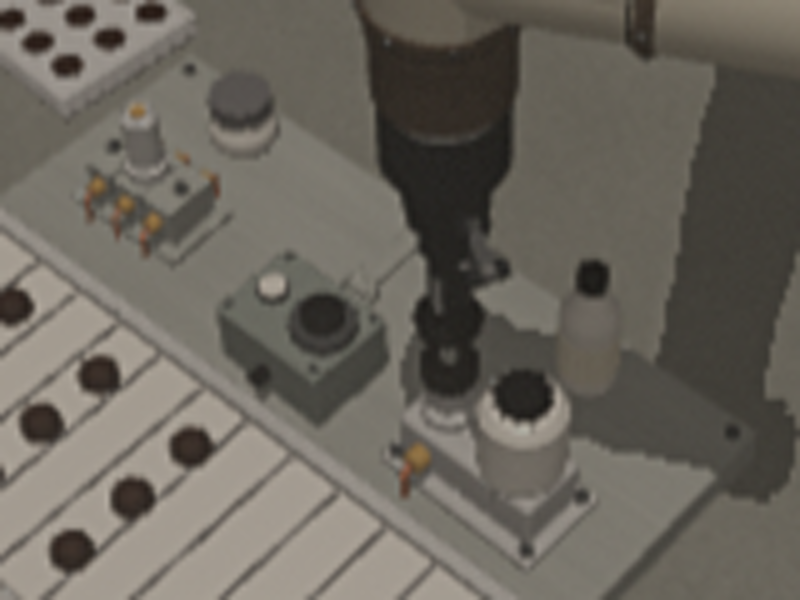

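The pin has perhaps risen slightly but is not out yet. Strokes 4 and 5 next, since extra strokes do no harm.

Emit:
{"name": "send_rows", "arguments": {"motion": [[-1,[0,0,0.5],0],[-1,[0,0,0.5],0],[-1,[0,0,0.5],0],[-1,[0,0,0.5],0],[-1,[0,0,0.5],0],[-1,[0,0,0.5],0],[-1,[0,0,0.5],0],[-1,[0,0,0.1],0],[-1,[0,0,0],0],[-1,[0,0,0],0]]}}

```text
time_s: 12.15
tcp_pos: [0.5724, 0.0927, 0.1568]
ee_rot: [0.001, -0.536, 0.844, -0.001]
contact_force: [-6.8, 1.8, 16.1]
grip_width: -0.001
```

Emit:
{"name": "send_rows", "arguments": {"motion": [[-1,[0,0,-0.7],0],[-1,[0,0,-0.9],0],[-1,[0,0,-0.9],0],[-1,[0,0,-0.9],0],[-1,[0,0,-0.2],0],[-1,[0,0,0],0],[-1,[0,0,0],0]]}}

```text
time_s: 13.02
tcp_pos: [0.5719, 0.0926, 0.1886]
ee_rot: [-0.001, -0.535, 0.845, 0.0]
contact_force: [0.3, 0.3, -0.4]
grip_width: -0.002
```

Emit:
{"name": "send_rows", "arguments": {"motion": [[-1,[0,0,0.5],0],[-1,[0,0,0.5],0],[-1,[0,0,0.5],0],[-1,[0,0,0.5],0],[-1,[0,0,0.5],0],[-1,[0,0,0.5],0],[-1,[0,0,0.5],0],[-1,[0,0,0.1],0],[-1,[0,0,0],0],[-1,[0,0,0],0]]}}

```text
time_s: 14.28
tcp_pos: [0.5724, 0.0927, 0.1568]
ee_rot: [0.001, -0.536, 0.844, -0.001]
contact_force: [-6.4, 0.3, 16.7]
grip_width: 0.001
```

Emit:
{"name": "send_rows", "arguments": {"motion": [[-1,[0,0,-0.7],0],[-1,[0,0,-0.9],0],[-1,[0,0,-0.9],0],[-1,[0,0,-0.9],0],[-1,[0,0,-0.2],0],[-1,[0,0,0],0],[-1,[0,0,0],0]]}}

```text
time_s: 15.15
tcp_pos: [0.5719, 0.0926, 0.1886]
ee_rot: [-0.001, -0.535, 0.845, 0.0]
contact_force: [-1.0, -0.1, -0.5]
grip_width: -0.004
```

```bash
python3 look.py 8 .572 .092
```

```text
{'time_s': np.float64(15.15), 'tcp_pos': array([0.5719, 0.0926, 0.1886]), 'ee_rot': array([-6.000e-04, -5.353e-01,  8.446e-01,  2.000e-04]), 'contact_force': array([-1.0077, -0.0707, -0.5412]), 'grip_width': np.float64(-0.0042)}
tool shift cm [ 4.96647165e-02 -3.25867555e-02  1.23096945e-05]
```

View pics/scene8z.png

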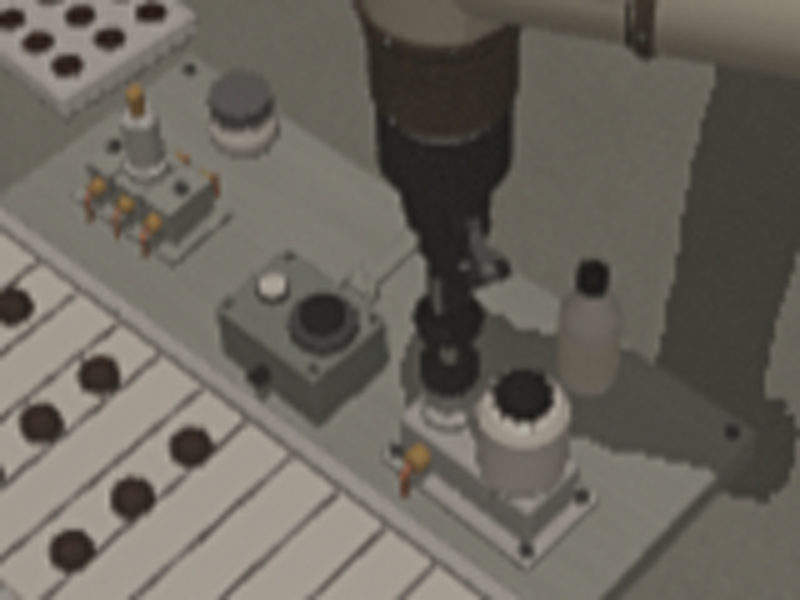

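The pin has popped out, with its tip now at (134,90) against (138,108) before, and the plunger is up. I'll lift clear and check the pin height.

Emit:
{"name": "send_rows", "arguments": {"motion": [[-1,[0,0,-2],0],[-1,[0,0,-3],0],[-1,[0,0,-2],0],[-1,[0,0,0],0],[-1,[0,0,0],0]]}}

```text
time_s: 15.92
tcp_pos: [0.5716, 0.0926, 0.2581]
ee_rot: [-0.001, -0.535, 0.845, 0.0]
contact_force: [0.1, 1.1, -0.1]
grip_width: -0.001
```

```bash
python3 look.py 9 .572 .092; python3 - <<'E'
from h import *
d=arm.snapshot('scene');f=d['frame'].astype(int)
def brass(f):
    g=f[170:192,258:276];m=(g[...,0]-g[...,2]>35)
    v,u=np.nonzero(m);return sorted(set((v+170).tolist())),u.mean()+258,m.sum()
print('now',brass(f),'before',brass(cv2.imread('pics/scene0.png')[:,:,::-1].astype(int)))
for z in(.130,.132,.133,.15,.152):print(z,proj(d,[.544,-.209,z]))
a=cv2.imread('pics/scene0.png')[:,:,::-1].astype(int)
D=np.abs(f-a).sum(2)>60
print('button dark rows now',[(int(v),int((f[v,318:342].max(1)<50).sum()),int((a[v,318:342].max(1)<50).sum())) for v in range(220,246,2)])
E
```

```text
{'time_s': np.float64(15.925), 'tcp_pos': array([0.5716, 0.0926, 0.2581]), 'ee_rot': array([-9.000e-04, -5.353e-01,  8.447e-01,  4.000e-04]), 'contact_force': array([ 0.1224,  1.1334, -0.0642]), 'grip_width': np.float64(-0.0009)}
tool shift cm [ 3.66947296e-02 -6.38452345e-02 -6.99094814e-05]
now ([182, 183, 184, 185, 186, 187], np.float64(266.5), np.int64(16)) before ([186, 187, 188], np.float64(267.0), np.int64(7))
0.13 [268.11172794 186.62312842]
0.132 [268.04313866 186.22413674]
0.133 [268.0087918  186.02433718]
0.15 [267.41951501 182.59644701]
0.152 [267.34951334 182.18923936]
button dark rows now [(220, 0, 0), (222, 0, 0), (224, 10, 9), (226, 12, 12), (228, 14, 13), (230, 12, 12), (232, 11, 9), (234, 6, 5), (236, 8, 6), (238, 12, 10), (240, 11, 11), (242, 10, 10), (244, 2, 2)]
```

View pics/scene9z.png

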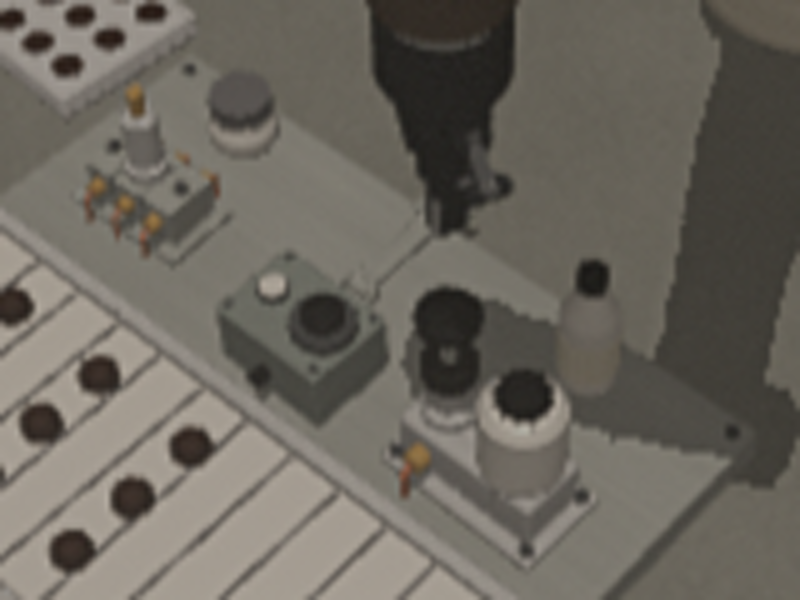

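View pics/wrist9.png

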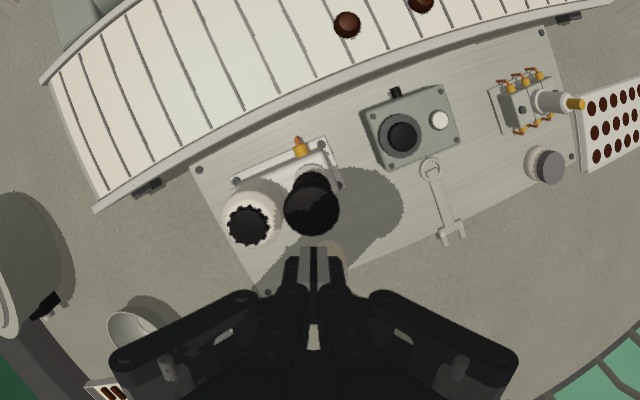

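The pin tip rose from row 186 to row 182, which matches the 20 mm prediction (186.2 to 182.2). The plunger looks the same as at the start, the bystanders haven't moved, and the gripper is clear. Handing in.

```bash
python3 -c "
from bench import arm
print(arm.finish_job())"
```

```text
the job is handed in; nothing more can be done
None
```

I pumped the palm button with the shut fingertips for five full strokes, letting it spring fully up after each one. The pin popped out on stroke 4 or 5; it was still in after stroke 3, and I didn't look between the last two. I then lifted the fingers 7 cm clear and handed the job in at about 16 s.

**Last checks:**
- **Pin:** its tip rose from image row 186 to 182, as predicted for 20 mm. One pixel row is about 5 mm here, so the picture can't by itself separate 18 mm from 20 mm.
- **Plunger:** it looks the same as at the start, so it is up.
- **Stop button and bystanders on the deck:** unchanged by eye. I didn't measure their positions, and I didn't look closely at the bowl, mould and squeeze bottle on the table.
- **Forces:** about 17 N upward was the highest reading, taken at the end of each stroke, with none left after lifting clear.

**Disagreement:** the three cameras put the button centre up to about 7 mm apart in x. I aimed in the middle, and the wrist picture showed the fingers centred on the button.

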